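# Gauge a press bush in the bench caliper

## Robot

A 6-joint arm with a two-finger parallel gripper is mounted at the origin on the work surface. World frame = base frame: x ahead of the robot, y to its left, z up, the work surface at z = 0. Lengths are in mm, angles in rad, forces in N, time in s.
With the tool pointing down it reaches from about 275 to 750 mm from the base axis. Payload 10.2 kg.
Tool frame: the origin (TCP) lies between the finger pads; the fingertips stand 17 mm ahead of it and the grasp point (between the pads) lies 2 mm behind it (tips_ahead is the distance from the TCP to the fingertips, in mm); z points along the fingers, y is the line along which they close (so a half turn about z gives the same grasp; the last joint's range is limited). The gripper opens to 85 mm and grips with 20 to 120 N. Pads are 22 mm wide; open, the fingers measure 114 mm over their backs; the gripper's body (76 mm by 85 mm) begins 54 mm behind the grasp point. The pads swing forward as they close: fully open they stand 13 mm farther back than shut.
Start: joints at [1.044, 0.313, 1.498, -0, 1.331, -0.223], TCP at [157.066, 500.961, 248.294] pointing down, gripper open.
Joint ranges: [-2.94, 2.94], [-0.97, 2.17], [0.19, 2.56], [-1.23, 4.37], [0.02, 3.11], [-2.88, 2.88]. Speed limits (rad/s): [2.39, 2.39, 3.01, 3.14, 3.14, 3.14].

## Interface

Orientations are given as a unit quaternion [w, x, y, z].
In Python, from rig import sense, capture, finish_job, boxes_of, tips_ahead gives the robot as it stands.
- The arm moves only by the tool drive_tool, never from a script. Its argument "commands" is text: rows parted by semicolons, each of 7 numbers parted by spaces: the shift along the world's x, y, z in units of 0.1 m (1.0 is 0.1 m), then the turn, a rotation vector about the world's x, y, z in units of pi/4 rad (1.0 is pi/4 rad), then the opening in per cent of the stroke, from 0 (shut) to 100 (fully open). A call has 1 to 20 rows; each row shifts and turns the commanded pose from where the row before left it; what a row does not reach is not made up. A row lasts 1/12 s, in which the tool goes at most 41.7 mm and 7.16 degrees, less where a joint would pass 70% of its speed; a pose out of reach is approached as far as the arm can. A call with a number of a shift or a turn outside -1 to 1 is refused whole. A call with a gripper value outside its range is refused whole. The fingers move at their own pace and stop on an object; "force" is the grip in N (left out, the last holds). Time passes only in rows, so rows that do not move let the fingers close. It gives the time, the measured TCP pose, the force, the opening and the grip force at its end, in the units of the state.
- sense(): the state, without advancing time (a new reading comes with each control period).
- capture(name): name is "side" or "top" or "wrist"; returns a dict with "pixels" (480x640x3 uint8, blue, green, red), "fov_y" (degrees; the focal length in pixels is half the picture's height over the tangent of half this angle, whatever the lens; pixels are square), "cx", "cy" (the principal point, pixels), "position" and "attitude" of the camera in the world; the wrist camera has in their place "tool_from_camera" (4x4, takes a point from camera to tool coordinates, whose origin is the TCP and whose axes are the flange's). Camera axes: x right, y down, z forward; pixel columns grow to the right and rows downward; lengths in mm; the calibration is good to about 2 mm. The wrist camera is an equidistant fisheye: a pixel r from the principal point sees the ray r / f radians off the axis. A picture is of the moment at which its call begins: read the wrist's pose just before it. There is no depth.
- finish_job(): hands the job in; it is judged then, once.
Trained networks look in a picture, given as the dict that the camera call returned (one of the last four; its "shot" number tells which), for a name from the list of things; names that differ only in an ending like _2 or _b are one class to them, and where a whole thing is asked for, a point or a joint stands for the part that bears it (a point fixed in the world has none). Each returns a list of dicts, best first, with "confidence" (0 to 1); they miss things now and then, are a little off and sometimes report something else, mostly with a low value. They report only what shows in the picture. A call takes as long as a camera call. They do not tell look-alikes from the thing itself.
- boxes_of(picture, name): "position" ([column, row] in pixels, amid what is visible of it).
The state is a dict: "time_s": time; "joints": joint angles; "dq": joint speeds; "tau": joint torques, N m; "eef_pos": TCP position; "ee_rot": TCP orientation; "force": force on the tool from outside, world axes, zero at the start; "wrist_torque": the same for the moment, N m; "grip_width": opening from 0.0 (shut) to 1.0 (fully open); "grip_force": force on a finger pad.
Only numpy, scipy, OpenCV 4.12 (cv2) and the standard library are available. Lean on these libraries where they do the work, as an engineer would, in place of code of your own. Each camera call takes 0.05 s, during which the arm holds its last target. There are 200 camera calls.

## Task

Pick up the aluminium tube (the part with the bore, not the solid rod or the square block) and, without dropping it, stand it upright between the open jaws of the bench caliper and let go of it. Then slide the caliper's carriage along its beam until the moving jaw presses the tube lightly, with about 3 N, against the pad of the fixed jaw; never push so hard that the jaw visibly leans. Leave the caliper closed on the tube and the tube standing, and leave everything else on the bench where it is.

Things in the scene. Friction and masses are not known exactly. Their poses are not given: they have to be found in the camera images.
- tube: plain aluminium tube, standing on end: outside diameter not known exactly, between 38 and 44 mm (it is what is being gauged), bore about 28 mm, height 60 mm, mass about 0.12 kg. Origin at the centre of its lower end, z up along its axis.
- caliper: steel bench caliper, fixed. Dark base plate 150 (own x) by 250 (own y) by 8 mm thick, its centre at x = 15, y = 25 mm; the tube is to stand on it. A beam runs along own y at x = 55 mm, top 32 mm up. Two parallel blades 12 mm thick reach from it towards the robot (-x) to x = -59 mm, 11 to 39 mm up: fixed jaw at -y, moving jaw at +y. Origin on the bench plane, z up.
- anvil_face (a point): point on the inner face (looking to +y) of the fixed jaw's blade, at x = -20, y = -40 mm in the caliper's frame, 25 mm above the bench, behind the middle of the pad; axes as the caliper's. The tube should stand about abreast of this point (within 20 mm in caliper x), anywhere between pad and moving jaw: the jaw can push it up to the pad.
- anvil: the fixed jaw. In front of its blade a dark flat pad, 50 mm (caliper x) by 26 mm high, sits on a screw: the pad's face, which bears on the part, stands between 6 and 18 mm proud of the blade's inner face, set differently each time (its pose is not given), and does not yield. Origin on the bench under the beam's centre line, in the plane of the blade's inner face; axes as the caliper's.
- carriage (a joint): distance from the fixed blade's inner face (not its pad) to the moving jaw's inner face, in m; 0.115 fully open; grows as the carriage moves to the caliper's +y. It slides with dry friction of about 3 N and stays where it is left.
- thumb_post (a point): top centre of the thumb post, a dark upright bar 26 (caliper x) by 14 mm (y), 78 mm above the bench, standing 32 mm proud of the carriage (34 by 50 mm, its near face at caliper x = 38 mm). Pinch it across its 14 mm or push its side to slide the carriage. It is 27 mm to the +y side of the moving jaw's inner face; axes as the caliper's.
- jaw: moving jaw's blade, on a stiff sprung pivot on the carriage (upright axis over the beam, 35 N m/rad, at rest square to the beam): 3 N on a part 75 mm from the beam's centre line leans it 0.0064 rad, and the carriage runs on by 0.5 mm. Origin at the pivot, on the bench plane, 6 mm to the +y side of the inner face; axes as the caliper's when not leaning.
- rod: solid aluminium rod, 40 mm diameter, 60 mm high, standing; not wanted, leave it. Origin at the centre of its lower end.
- block: square aluminium block, 38 by 38 mm, 60 mm high, standing; not wanted, leave it. Origin at the centre of its underside.
- ink_tin: round ink tin, 70 mm diameter, 55 mm high; bystander. Origin at the centre of its underside.
- brayer: ink roller lying down: black rubber roll 36 mm by 100 mm and a wooden handle 100 mm long; bystander. Origin under the middle of the roll, the handle towards its own -x.
- wood_block: brown wooden block 120 by 60 by 35 mm; bystander. Origin at the centre of its underside.
- spanner: steel spanner lying flat; bystander.
- jar: small jar, 60 mm diameter, 80 mm high; bystander. Origin at the centre of its underside.
- palette_knife: ink spatula lying flat; bystander.
Things that resemble listed ones, but are neither listed nor needed, are in the scene too. What is shaped like the tube but blue, pink or yellow is not meant.

How it is judged (in metres and radians):
On the way, in this order (a step that is already met when the one before it is completed fails the run):
1. the tube stands upright on the caliper's plate between the two jaws, let go of, the jaws not yet closed on it (angle between tube's own z axis and vertical below 0.06 rad and x of tube in the frame of caliper between -0.062 and 0.02 m and y of tube in the frame of caliper above -0.02 m and y of tube in the frame of thumb_post below -0.03 m and z of tube in the frame of caliper below 0.013 m and contact force between the fingers and tube below 0.05 N and contact force between jaw and tube below 0.3 N and linear speed of tube below 0.02 m/s), for 0.2 s.
2. the moving jaw presses the standing tube against the fixed jaw's pad, at least 1.2 N on each side (angle between tube's own z axis and vertical below 0.06 rad and x of tube in the frame of caliper between -0.062 and 0.02 m and y of tube in the frame of caliper above -0.02 m and y of tube in the frame of thumb_post below -0.03 m and z of tube in the frame of caliper below 0.013 m and contact force between each of jaw, anvil and tube above 1.2 N), for 0.2 s.
At the end, for the whole second after the job is handed in: The tube stands upright (within 0.06 rad) on the caliper's plate with its axis between x = -62 and +20 mm of the caliper, between the two jaws and touching both (at least 0.3 N each), at rest, and the moving jaw is square to within 0.012 rad (angle between tube's own z axis and vertical below 0.06 rad and x of tube in the frame of caliper between -0.062 and 0.02 m and y of tube in the frame of caliper above -0.02 m and y of tube in the frame of thumb_post below -0.03 m and z of tube in the frame of caliper below 0.013 m and contact force between each of jaw, anvil and tube above 0.3 N and angle between the y axis of jaw and the y axis of caliper, either way round below 0.012 rad and linear speed of tube below 0.01 m/s).
It fails at once if the moving jaw leans more than 0.015 rad: pushed too hard (about 7 N on a part 75 mm from the beam's centre line) (angle between the y axis of jaw and the y axis of caliper, either way round above 0.015 rad).
It fails at once if the tube is squeezed between the jaws with more than 9 N (contact force between jaw and tube above 9 N).
It fails at once if the tube is dropped (not held while more than 25 mm up) (height (world z) of tube above 0.033 m and contact force between the fingers and tube below 0.05 N).
It fails at once if the rod, the block or another bystander is moved by more than 15 mm (distance of any of rod, block, ink_tin, brayer, wood_block, spanner, jar, palette_knife from where it was at the start of the episode above 0.015 m).
It also fails if it takes over 58 s, if anything falls off the work surface, if the arm or the gripper's body presses on something with over 40 N, if the wrist force passes 120 N, or if a joint passes its speed limit or range.

## Working session

There is one attempt and no reset: what is moved stays moved. The work goes in short steps, Python scripts to look and compute and a tool call to move; the robot and the scene stay as the last step left them, time stands still between calls to the robot, and variables do not carry over. Pictures are saved under pics/ and viewed, at most 10 in all, crops included, and the job is handed in when it is done.

Besides the shell and the picture viewer there is one more tool, called after "Request:" by a JSON object that holds its "op" and its "data", one argument or row to a line. drive_tool: Moves the arm, as the interface text tells. Shifts and turns lie within -1 to 1; 1 stands for 0.1 m of shift or pi/4 rad of turn. Its arguments: {"type":"object","properties":{"commands":{"type":"string"},"force":{"type":"number"}},"required":["commands"]}

```bash
mkdir -p pics; cat > h.py <<'E'
import numpy as np, cv2
from rig import sense, capture, finish_job, boxes_of, tips_ahead
from scipy.spatial.transform import Rotation as R
def q2R(q): return R.from_quat([q[1],q[2],q[3],q[0]]).as_matrix()
def cam(p, s=None):
    f=240/np.tan(np.radians(p["fov_y"])/2)
    if "tool_from_camera" in p:
        T=np.array(p["tool_from_camera"]); Rt=q2R(s["ee_rot"])
        return f, Rt@T[:3,:3], np.array(s["eef_pos"])+Rt@T[:3,3], True
    a=np.array(p["attitude"]); A=q2R(a) if a.size==4 else a.reshape(3,3)
    return f,A,np.array(p["position"]),False
def ray(p,uv,s=None):
    f,A,o,fe=cam(p,s); d=np.array([uv[0]-p["cx"],uv[1]-p["cy"]],float)
    if fe:
        r=np.hypot(*d); t=r/f; v=np.array([*(d/max(r,1e-9)*np.sin(t)),np.cos(t)])
    else: v=np.array([*(d/f),1.])
    return o,A@v
def at_z(p,uv,z,s=None):
    o,v=ray(p,uv,s); return o+v*(z-o[2])/v[2]
def proj(p,X,s=None):
    f,A,o,fe=cam(p,s); c=A.T@(np.array(X,float)-o)
    if fe:
        r=np.hypot(c[0],c[1]); t=np.arctan2(r,c[2]); d=c[:2]/max(r,1e-9)*t*f
    else: d=c[:2]/c[2]*f
    return d+[p["cx"],p["cy"]]
E
python3 - <<'E'
from h import *
s=sense(); print(s)
for n in ("top","side"):
    p=capture(n); cv2.imwrite(f"pics/{n}0.png",p["pixels"])
    print({k:v for k,v in p.items() if k!="pixels"})
    for k,z in (("tube",30),("rod",30),("block",30),("caliper",8),("thumb_post",65),("anvil",30),("jaw",30)):
        for b in boxes_of(p,k)[:5]: print(n,k,np.round(b["position"]),round(b["confidence"],2),at_z(p,b["position"],z).round())
E
```

```text
{'time_s': 0.0, 'joints': array([ 1.04360859e+00,  3.13473276e-01,  1.49844020e+00,  1.50883221e-06,
        1.33097863e+00, -2.23400373e-01]), 'dq': array([-0.00059402,  0.00079524,  0.00128712, -0.0012774 , -0.00045982,
       -0.00079952]), 'tau': array([-3.25761603e-04, -4.12275946e+01, -2.59743977e+01, -2.27168334e-04,
        4.22979778e-03,  6.07803216e-06]), 'eef_pos': array([156.93906041, 500.75254509, 247.72197191]), 'ee_rot': array([-2.38836445e-04,  1.51310429e-01,  9.88486081e-01, -6.04236870e-04]), 'force': array([-0.06395074, -0.04034708, -1.08234103]), 'wrist_torque': array([-0.00171103, -0.03233838, -0.0172838 ]), 'grip_force': 0.0, 'grip_width': 1.0001476745684559}
{'fov_y': 45.091167183398056, 'cx': 322.48070440316144, 'cy': 234.42875321481068, 'position': array([ 277.23037564,   53.48491637, 1504.41530255]), 'attitude': array([ 0.05778028, -0.69648729,  0.71161671, -0.07189267]), 'shot': 1}
top tube [457. 226.] 0.83 [ 568. -332.   30.]
top tube [388. 223.] 0.75 [ 578. -150.   30.]
top tube [356. 206.] 0.7 [624. -70.  30.]
top tube [418. 223.] 0.63 [ 577. -230.   3
[... 814 characters left out ...]
de tube [310. 176.] 0.86 [ 585. -242.   30.]
side tube [314. 201.] 0.69 [ 573. -152.   30.]
side tube [293. 224.] 0.67 [616. -75.  30.]
side tube [321. 318.] 0.64 [549. 169.  30.]
side tube [321. 154.] 0.59 [ 560. -336.   30.]
side rod [365. 191.] 0.75 [ 454. -192.   30.]
side block [355. 154.] 0.65 [ 474. -336.   30.]
side block [275. 437.] 0.46 [614. 388.  30.]
side caliper [323. 317.] 0.85 [546. 153.   8.]
side caliper [353. 156.] 0.55 [ 476. -359.    8.]
side caliper [320. 278.] 0.17 [554.  58.   8.]
side thumb_post [314. 326.] 0.85 [561. 211.  65.]
side thumb_post [358. 157.] 0.59 [ 470. -278.   65.]
side anvil [318. 280.] 0.79 [558.  80.  30.]
side jaw [339. 323.] 0.79 [517. 181.  30.]
```

```bash
python3 - <<'E'
import cv2
a=cv2.imread("pics/top0.png")[130:300,150:490]; cv2.imwrite("pics/top0c.png",cv2.resize(a,(800,400),interpolation=cv2.INTER_CUBIC))
E
```

```text
(no output)
```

View pics/top0c.png

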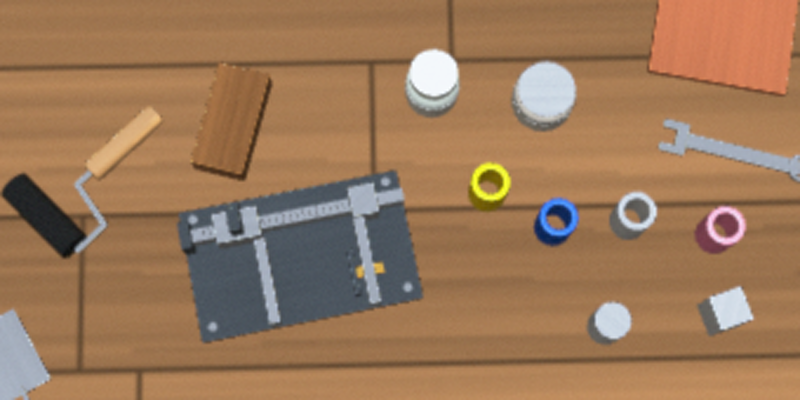

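View pics/side0.png

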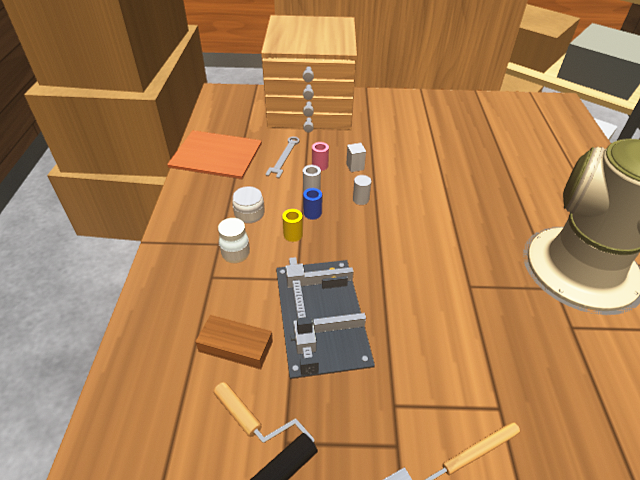

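The wanted grey tube stands at top px (421,220), about (580,-236). Next to it are the blue tube (388,223), the pink tube (457,226), the rod (410,264) and the block (458,264). The caliper lies at top px (277,238), yawed about +0.19 rad, open, with its jaws reaching towards the robot. I'll close the fingers along caliper x and move above the tube.

Request:
{"op": "drive_tool", "data": {
  "commands": "0.17 -0.295 0 0 0 -0.055 100;0.17 -0.295 0 0 0 -0.055 100;0.17 -0.295 0 0 0 -0.055 100;0.17 -0.295 0 0 0 -0.055 100;0.17 -0.295 0 0 0 -0.055 100;0.17 -0.295 0 0 0 -0.055 100;0.17 -0.295 0 0 0 -0.055 100;0.17 -0.295 0 0 0 -0.055 100;0.17 -0.295 0 0 0 -0.055 100;0.17 -0.295 0 0 0 -0.055 100;0.17 -0.295 0 0 0 -0.055 100;0.17 -0.295 0 0 0 -0.055 100;0.17 -0.295 0 0 0 -0.055 100;0.17 -0.295 0 0 0 -0.055 100;0.17 -0.295 0 0 0 -0.055 100;0.17 -0.295 0 0 0 -0.055 100;0.17 -0.295 0 0 0 -0.055 100;0.17 -0.295 0 0 0 -0.055 100;0.17 -0.295 0 0 0 -0.055 100;0.17 -0.295 0 0 0 -0.055 100"
}}

```text
time_s: 2.47
eef_pos: [497.6, -90.8, 248.3]
ee_rot: [0.0, 0.552, 0.834, 0.0]
force: [0.2, 0.1, 0.3]
grip_width: 0.996
grip_force: 0.0
```

Request:
{"op": "drive_tool", "data": {
  "commands": "0.17 -0.295 0 0 0 -0.055 100;0.17 -0.295 0 0 0 -0.055 100;0.17 -0.295 0 0 0 -0.055 100;0.17 -0.295 0 0 0 -0.055 100;0.17 -0.295 0 0 0 -0.055 100;0 0 0 0 0 0 100;0 0 0 0 0 0 100"
}}

```text
time_s: 3.05
eef_pos: [582.1, -237.7, 247.1]
ee_rot: [-0.001, 0.639, 0.77, -0.0]
force: [-1.1, 1.2, -0.4]
grip_width: 0.997
grip_force: 0.0
```

```bash
python3 - <<'E'
from h import *
s=sense(); p=capture("wrist"); cv2.imwrite("pics/w1.png",p["pixels"])
Rt=q2R(s["ee_rot"]); print(s["eef_pos"],"yaw",np.arctan2(Rt[1,1],Rt[0,1]),Rt[:,2], s["force"],p["fov_y"],p["cx"],p["cy"],p["tool_from_camera"])
for k in("tube","rod"):
  for b in boxes_of(p,k)[:5]: print(k,np.round(b["position"]),round(b["confidence"],2),at_z(p,b["position"],30,s).round(1))
E
```

```text
[ 582.14731893 -237.68420411  247.14080652] yaw 0.18558534452270842 [-1.18764417e-03  8.40912622e-04 -9.99998941e-01] [-1.08950473  1.21058415 -0.39912385] 65.70646984690485 323.1983157085479 240.8729051591655 [[-1.74731506e-03 -9.66215611e-01 -2.57729197e-01  6.40913152e+01]
 [ 9.99998201e-01 -1.87854526e-03  2.62942001e-04  1.76926960e+00]
 [-7.38214627e-04 -2.57728274e-01  9.66217156e-01 -1.26515588e+02]
 [ 0.00000000e+00  0.00000000e+00  0.00000000e+00  1.00000000e+00]]
tube [325. 217.] 0.92 [ 586.1 -240.7   30. ]
tube [291. 300.] 0.92 [ 567.7 -330.6   30. ]
tube [340. 104.] 0.73 [ 580.2 -135.1   30. ]
tube [398.  45.] 0.63 [622.2 -66.5  30. ]
```

View pics/w1.png

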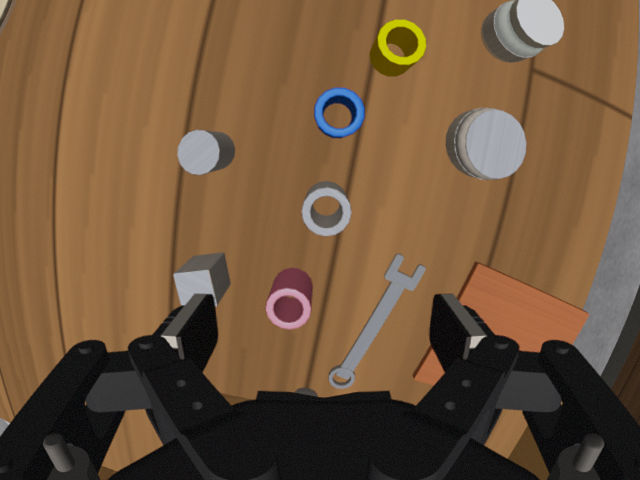

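The grey tube's top ring is centred near px (326,209). The rod is at (199,152), the block at (198,282) and the spanner at (375,320), so the fingers' line is clear. I'll fit the ring at z = 60 for its centre and diameter.

```bash
python3 - <<'E'
from h import *
s=sense(); p=capture("wrist"); im=p["pixels"]
sub=im[175:250,290:365].astype(int); hsv=cv2.cvtColor(im,cv2.COLOR_BGR2HSV)[175:250,290:365]
m=((hsv[...,1]<40)&(hsv[...,2]>120)).astype(np.uint8)
n,l,st,c=cv2.connectedComponentsWithStats(m); i=1+np.argmax(st[1:,4]); print(st[i],hsv[...,2][l==i].mean())
m=(l==i).astype(np.uint8)
cs,_=cv2.findContours(m,cv2.RETR_EXTERNAL,cv2.CHAIN_APPROX_NONE)
k=max(cs,key=cv2.contourArea).reshape(-1,2)+[290,175]
P=np.array([at_z(p,u,60,s)[:2] for u in k])
hull=cv2.convexHull(P.astype(np.float32)).reshape(-1,2)
# upper part of outline only vs all
A=np.c_[2*P,np.ones(len(P))]; x=np.linalg.lstsq(A,(P**2).sum(1),rcond=None)[0]
print(x[:2],2*np.sqrt(x[2]+x[:2]@x[:2]), P.min(0),P.max(0), cv2.minEnclosingCircle(P.astype(np.float32)))
cv2.imwrite("pics/m.png",m*255)
# caliper from top camera: plate corner screws (crop px), beam height
t=capture("top"); 
f=lambda u,v:(150+u*.425,130+v*.425)
for nm,u,v,z in (("screwTL",192,219,8),("screwTR",386,182,8),("screwBR",407,287,8),("screwBL",212,327,8),("fixtip",375,301,39),("movtip",274,322,39),("post",236,215,78)): print(nm,at_z(t,f(u,v),z).round(1))
E
```

```text
[  11   14   50   49 1062] 171.6638418079096
[ 584.98680625 -230.56466528] 41.572941974259145 [ 563.84878653 -251.48684464] [ 606.08941189 -209.22980255] ((584.9664306640625, -230.4846954345703), 21.347387313842773)
screwTL [590. 259.   8.]
screwTR [628.4  40.9   8. ]
screwBR [508.1  20.    8. ]
screwBL [467.9 236.3   8. ]
fixtip [488.7  55.9  39. ]
movtip [468.  165.6  39. ]
post [578.9 202.6  78. ]
```

Tube is at (585,-230.5), OD about 41.6 mm. The caliper's plate screws give its origin at (538.3,111.7), yaw 0.178; the fixed blade's tip checks to 1 mm. Descend and grasp.

Request:
{"op": "drive_tool", "data": {
  "commands": "0.03 0.07 -0.2 0 0 0 100;0 0 -0.22 0 0 0 100;0 0 -0.22 0 0 0 100;0 0 -0.22 0 0 0 100;0 0 -0.22 0 0 0 100;0 0 -0.22 0 0 0 100;0 0 -0.22 0 0 0 100;0 0 -0.22 0 0 0 100;0 0 -0.2 0 0 0 100;0 0 -0.1 0 0 0 100;0 0 -0.07 0 0 0 100;0 0 0 0 0 0 100;0 0 0 0 0 0 100",
  "force": 30
}}

```text
time_s: 4.38
eef_pos: [585.5, -229.6, 38.2]
ee_rot: [0.001, 0.638, 0.77, 0.0]
force: [0.0, 0.6, 0.3]
grip_width: 1.001
grip_force: 0.0
```

Request:
{"op": "drive_tool", "data": {
  "commands": "0 0 0 0 0 0 30;0 0 0 0 0 0 30;0 0 0 0 0 0 30;0 0 0 0 0 0 30;0 0 0 0 0 0 30;0 0 0 0 0 0 30;0 0 0 0 0 0 30;0 0 0 0 0 0 30;0 0 0 0 0 0 30;0 0 0 0 0 0 30;0 0 0 0 0 0 30;0 0 0 0 0 0 30"
}}

```text
time_s: 5.38
eef_pos: [585.3, -229.8, 38.0]
ee_rot: [0.001, 0.638, 0.77, 0.0]
force: [-0.7, 0.1, 7.6]
grip_width: 0.49
grip_force: 31.0
```

Request:
{"op": "drive_tool", "data": {
  "commands": "0 0 0.05 0 0 0 30;0 0 0.1 0 0 0 30;0 0 0.2 0 0 0 30;0 0 0.2 0 0 0 30;0 0 0.2 0 0 0 30;0 0 0.2 0 0 0 30;0 0 0.1 0 0 0 30;0 0 0 0 0 0 30"
}}

```text
time_s: 6.05
eef_pos: [585.9, -230.0, 145.0]
ee_rot: [0.002, 0.638, 0.77, 0.0]
force: [0.6, -0.1, -1.0]
grip_width: 0.491
grip_force: 30.6
```

Request:
{"op": "drive_tool", "data": {
  "commands": "-0.02 0.1 0 0 0 0 30;-0.04 0.2 0 0 0 0 30;-0.05 0.25 0 0 0 0 30;-0.05 0.25 0 0 0 0 30;-0.05 0.25 0 0 0 0 30;-0.05 0.25 0 0 0 0 30;-0.05 0.25 0 0 0 0 30;-0.05 0.25 0 0 0 0 30;-0.05 0.25 0 0 0 0 30;-0.05 0.25 0 0 0 0 30;-0.05 0.25 0 0 0 0 30;-0.05 0.25 0 0 0 0 30;-0.05 0.25 0 0 0 0 30;-0.05 0.25 0 0 0 0 30;-0.04 0.2 0 0 0 0 30;-0.02 0.1 0 0 0 0 30;0 0 0 0 0 0 30;0 0 0 0 0 0 30"
}}

```text
time_s: 7.55
eef_pos: [512.7, 130.3, 141.6]
ee_rot: [-0.0, 0.638, 0.77, -0.0]
force: [-0.3, 0.1, -1.2]
grip_width: 0.49
grip_force: 30.6
```

```bash
python3 - <<'E'
from h import *
s=sense(); p=capture("wrist"); cv2.imwrite("pics/w2.png",p["pixels"])
Rt=q2R(s["ee_rot"]); print(s["eef_pos"],"yaw",np.arctan2(Rt[1,1],Rt[0,1]),s["grip_width"],s["force"],tips_ahead() if callable(tips_ahead) else tips_ahead)
E
```

```text
[512.68858503 130.33081181 141.61383855] yaw 0.18783426149313812 0.48953663503557554 [-0.28888432  0.06187638 -1.2081717 ] 17.0
```

View pics/w2.png

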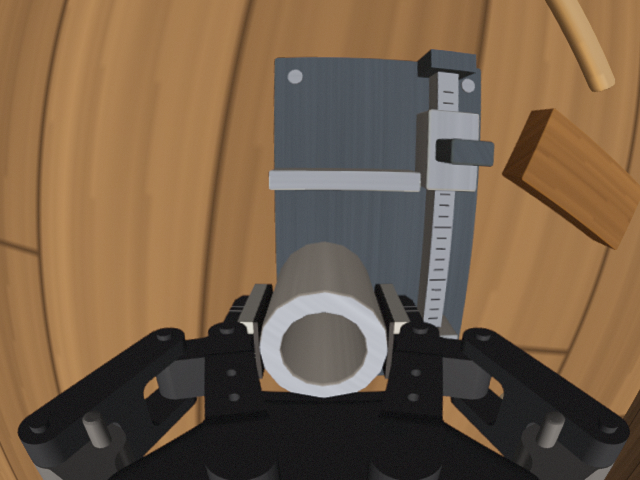

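The tube is held with its ring at (324,345). The moving blade spans (270–420, 172–190), the post top is around (470,152) and the plate screws are at (295,76) and (469,86). Check these against the caliper pose.

```bash
python3 - <<'E'
from h import *
s=sense(); p=capture("wrist")
o=np.array([538.3,111.7]); y=.178; M=np.array([[np.cos(y),np.sin(y)],[-np.sin(y),np.cos(y)]])
for n,u,v,z in (("screwL",295,76,8),("screwR",469,86,8),("tip in",270,189,39),("root in",419,191,39),("tip out",270,172,39),("post tl",437,140,78),("post far",492,143,78),("post bl",437,161,78),("post br",492,165,78),("tube ring",324,345,s["eef_pos"][2]+22)):
    X=at_z(p,(u,v),z,s); print(n,X.round(1),"cal",(M@(X[:2]-o)).round(1))
print("tcp cal",M@(s["eef_pos"][:2]-o))
E
```

```text
screwL [474.8 237.    8. ] cal [-40.3 134.6]
screwR [598.2 258.5   8. ] cal [ 84.9 133.9]
tip in [475.4 159.8  39. ] cal [-53.4  58.4]
root in [567.8 176.3  39. ] cal [40.5 58.3]
tip out [473.6 170.3  39. ] cal [-53.3  69.1]
post tl [560.5 207.6  78. ] cal [38.9 90.5]
post far [592.1 214.1  78. ] cal [71.1 91.2]
post bl [562.9 196.8  78. ] cal [39.3 79.4]
post br [594.9 202.3  78. ] cal [71.8 79.1]
tube ring [514.7 131.4 163.8] cal [-19.7  23.6]
tcp cal [-21.73505091  22.27156219]
```

Request:
{"op": "drive_tool", "data": {
  "commands": "0.03 -0.02 -0.1 0 0 0 30;0 0 -0.2 0 0 0 30;0 0 -0.2 0 0 0 30;0 0 -0.2 0 0 0 30;0 0 -0.1 0 0 0 30;0 0 -0.06 0 0 0 30;0 0 -0.03 0 0 0 30;0 0 0 0 0 0 30;0 0 0 0 0 0 30"
}}

```text
time_s: 8.4
eef_pos: [516.6, 128.4, 54.0]
ee_rot: [0.001, 0.638, 0.77, 0.0]
force: [0.5, 0.0, -0.7]
grip_width: 0.489
grip_force: 30.7
```

Request:
{"op": "drive_tool", "data": {
  "commands": "0 0 -0.03 0 0 0 30;0 0 -0.02 0 0 0 30;0 0 -0.01 0 0 0 30;0 0 0 0 0 0 30;0 0 0 0 0 0 30"
}}

```text
time_s: 8.82
eef_pos: [516.1, 128.5, 47.4]
ee_rot: [0.0, 0.638, 0.77, 0.0]
force: [-0.1, -1.0, -1.7]
grip_width: 0.487
grip_force: 30.7
```

Request:
{"op": "drive_tool", "data": {
  "commands": "0 0 -0.01 0 0 0 30;0 0 0 0 0 0 30;0 0 0 0 0 0 30;0 0 0 0 0 0 30"
}}

```text
time_s: 9.15
eef_pos: [516.1, 128.5, 46.3]
ee_rot: [0.0, 0.638, 0.77, 0.0]
force: [-0.2, -0.1, -0.6]
grip_width: 0.49
grip_force: 30.7
```

Request:
{"op": "drive_tool", "data": {
  "commands": "0 0 -0.007 0 0 0 30;0 0 0 0 0 0 30;0 0 0 0 0 0 30;0 0 0 0 0 0 30"
}}

```text
time_s: 9.48
eef_pos: [516.2, 128.5, 46.0]
ee_rot: [0.0, 0.638, 0.77, 0.0]
force: [-2.3, 0.3, 4.8]
grip_width: 0.492
grip_force: 31.2
```

Plate contact. Release slowly.

Request:
{"op": "drive_tool", "data": {
  "commands": "0 0 0 0 0 0 55;0 0 0 0 0 0 60;0 0 0 0 0 0 70;0 0 0 0 0 0 75;0 0 0 0 0 0 75;0 0 0 0 0 0 75;0 0 0 0 0 0 75"
}}

```text
time_s: 10.07
eef_pos: [516.1, 128.5, 45.6]
ee_rot: [-0.0, 0.638, 0.77, 0.0]
force: [0.1, 0.0, -0.4]
grip_width: 0.747
grip_force: 0.0
```

Request:
{"op": "drive_tool", "data": {
  "commands": "0 0 0.05 0 0 0 75;0 0 0.1 0 0 0 75;0 0 0.2 0 0 0 75;0 0 0.2 0 0 0 75;0 0 0.2 0 0 0 75;0 0 0.2 0 0 0 75;0 0 0.1 0 0 0 75;0 0 0 0 0 0 75;0 0 0 0 0 0 75"
}}

```text
time_s: 10.82
eef_pos: [516.0, 128.5, 150.6]
ee_rot: [0.0, 0.638, 0.77, 0.0]
force: [0.8, 0.0, -0.4]
grip_width: 0.752
grip_force: 0.0
```

```bash
python3 - <<'E'
from h import *
s=sense(); p=capture("wrist"); cv2.imwrite("pics/w3.png",p["pixels"])
Rt=q2R(s["ee_rot"]); print(s["eef_pos"],"yaw",np.arctan2(Rt[1,1],Rt[0,1]),s["force"],s["joints"])
E
```

```text
[515.99120378 128.45702819 150.59809213] yaw 0.18709049218512494 [ 0.83604897  0.0024407  -0.41478497] [ 2.34973480e-02  4.23944028e-01  1.60990148e+00 -8.17023997e-06
  1.10732348e+00 -1.63589477e-01]
```

View pics/w3.png

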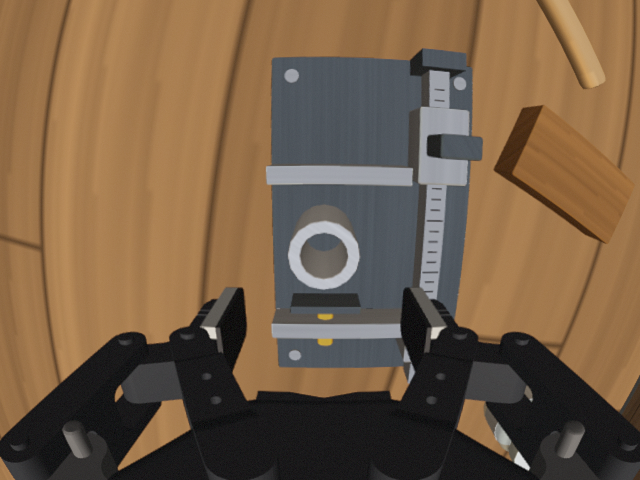

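The tube stands at px (324,255), centred in front of the pad (326,300). The moving jaw is at row 175 and the post at (455,147). I'll shut the fingers and go to the +y side of the post, at caliper (55,112).

Request:
{"op": "drive_tool", "data": {
  "commands": "0.1 0.175 0 0 0 0 0;0.1 0.175 0 0 0 0 0;0.1 0.175 0 0 0 0 0;0.1 0.175 0 0 0 0 0;0.1 0.175 0 0 0 0 0;0.09 0.16 0 0 0 -0.01 0;0 0 0 0 0 0 0;0 0 0 0 0 0 0;0 0 0 0 0 0 0;0 0 0 0 0 0 0;0 0 0 0 0 0 0;0 0 0 0 0 0 0",
  "force": 30
}}

```text
time_s: 11.87
eef_pos: [575.0, 231.4, 150.7]
ee_rot: [-0.0, 0.641, 0.767, -0.0]
force: [-0.1, 0.3, 0.2]
grip_width: 0.001
grip_force: 0.0
```

```bash
python3 - <<'E'
from h import *
s=sense(); p=capture("wrist"); cv2.imwrite("pics/w4.png",p["pixels"])
Rt=q2R(s["ee_rot"]); print(s["eef_pos"],"yaw",np.arctan2(Rt[1,1],Rt[0,1]),s["force"],s["grip_width"])
o=np.array([541,112.]); y=.178; M=np.array([[np.cos(y),np.sin(y)],[-np.sin(y),np.cos(y)]])
print(M@(s["eef_pos"][:2]-o))
for X,z in (((42,92),78),((68,92),78),((42,78),78),((68,78),78)): print(proj(p,[*(M.T@np.array(X)+o),z],s))
E
```

```text
[574.97293819 231.43718098 150.69173711] yaw 0.1785787737361991 [-0.07722091  0.33432257  0.17839731] 0.0008501642845564697
[ 54.58388834 111.53474733]
[298.43999603 291.6856508 ]
[343.24903001 291.65140806]
[299.03471618 313.29541424]
[342.81681041 313.27113647]
```

View pics/w4.png

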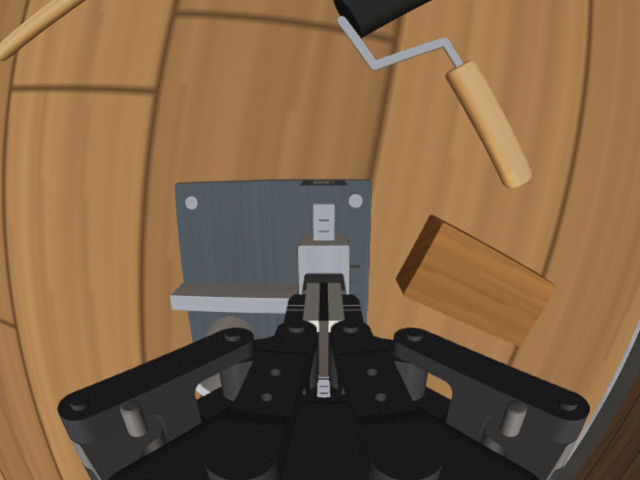

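The post's side face shows at px (302–344, 273–291), matching the prediction of 298–343 at row 292. The fingers are on its +y side, so descend beside it.

Request:
{"op": "drive_tool", "data": {
  "commands": "0 0 -0.1 0 0 0 0;0 0 -0.15 0 0 0 0;0 0 -0.15 0 0 0 0;0 0 -0.15 0 0 0 0;0 0 -0.1 0 0 0 0;0 0 -0.06 0 0 0 0;0 0 -0.05 0 0 0 0;0 0 0 0 0 0 0;0 0 0 0 0 0 0;0 0 0 0 0 0 0"
}}

```text
time_s: 12.75
eef_pos: [575.4, 232.0, 75.3]
ee_rot: [0.0, 0.641, 0.768, 0.0]
force: [-0.2, -1.0, -0.4]
grip_width: 0.003
grip_force: 0.0
```

Request:
{"op": "drive_tool", "data": {
  "commands": "0.0018 -0.01 0 0 0 0 0;0.0018 -0.01 0 0 0 0 0;0.0018 -0.01 0 0 0 0 0;0.0018 -0.01 0 0 0 0 0;0.0018 -0.01 0 0 0 0 0;0.0018 -0.01 0 0 0 0 0;0.0018 -0.01 0 0 0 0 0;0.0018 -0.01 0 0 0 0 0;0.0018 -0.01 0 0 0 0 0;0.0018 -0.01 0 0 0 0 0"
}}

```text
time_s: 13.58
eef_pos: [576.8, 222.2, 74.6]
ee_rot: [-0.0, 0.641, 0.768, 0.0]
force: [-1.2, 2.6, 0.1]
grip_width: 0.003
grip_force: 1.5
```

```bash
python3 - <<'E'
from h import *
s0=sense(); p=capture("wrist")
s=dict(s0); s["eef_pos"]=np.array([515.99,128.46,150.6]); a=.1871
s["ee_rot"]=[0,.638,.77,0]
o=np.array([541,112.]); y=.178; M=np.array([[np.cos(y),np.sin(y)],[-np.sin(y),np.cos(y)]])
for n,u,v,z in (("pad face",326,294,38),("fix blade in",300,311,39),("mov in",340,185,39),("tube",324,254.5,68),("tubelo",324,289,68),("tubehi",324,221,68)): print(n,(M@(at_z(p,(u,v),z,s)[:2]-o)).round(1))
Rt=q2R(s0["ee_rot"]);print(M@(s0["eef_pos"][:2]-o),s0["force"],M@s0["force"][:2])
E
```

```text
pad face [-17.6 -17.4]
fix blade in [-35.9 -30.3]
mov in [-9.3 58.5]
tube [-19.4  20.7]
tubelo [-19.2  -1.2]
tubehi [-19.6  40.8]
[ 54.77446732 102.06772497] [-1.22480136  2.63616128  0.1218585 ] [-0.73868649  2.81137456]
```

Contact with the post. The pad face is estimated at y ≈ -28, so the total jaw travel is about 45 mm. Slide the first 30 mm.

Request:
{"op": "drive_tool", "data": {
  "commands": "0.0018 -0.01 0 0 0 0 0;0.0027 -0.015 0 0 0 0 0;0.0027 -0.015 0 0 0 0 0;0.0027 -0.015 0 0 0 0 0;0.0027 -0.015 0 0 0 0 0;0.0027 -0.015 0 0 0 0 0;0.0027 -0.015 0 0 0 0 0;0.0027 -0.015 0 0 0 0 0;0.0027 -0.015 0 0 0 0 0;0.0027 -0.015 0 0 0 0 0;0.0027 -0.015 0 0 0 0 0;0.0027 -0.015 0 0 0 0 0;0.0027 -0.015 0 0 0 0 0;0.0027 -0.015 0 0 0 0 0;0.0027 -0.015 0 0 0 0 0;0.0027 -0.015 0 0 0 0 0;0.0027 -0.015 0 0 0 0 0;0.0027 -0.015 0 0 0 0 0;0.0027 -0.015 0 0 0 0 0;0.0027 -0.015 0 0 0 0 0"
}}

```text
time_s: 15.3
eef_pos: [582.3, 192.3, 74.6]
ee_rot: [0.0, 0.641, 0.768, 0.0]
force: [0.9, 4.7, 0.5]
grip_width: 0.004
grip_force: 1.9
```

```bash
cat > t.py <<'E'
from h import *
import sys
o=np.array([541,112.]); y=.178; M=np.array([[np.cos(y),np.sin(y)],[-np.sin(y),np.cos(y)]])
s=sense(); print("tcp",M@(s["eef_pos"][:2]-o),"F",M@s["force"][:2],s["wrist_torque"])
if len(sys.argv)>1:
    p=capture(sys.argv[1]); cv2.imwrite(sys.argv[2],p["pixels"])
E
python3 t.py wrist pics/w5.png
```

```text
tcp [54.83257578 71.74898871] F [1.75106745 4.43749165] [ 0.66751829 -0.1783545   0.03893822]
```

View pics/w5.png

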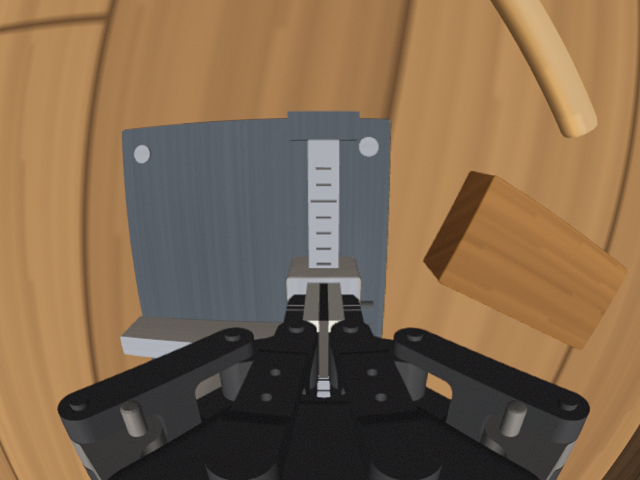

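The carriage has moved 30 mm and is following the fingers; the beam scale is now free down to px row 265. Continue slowly.

Request:
{"op": "drive_tool", "data": {
  "commands": "0.0009 -0.005 0 0 0 0 0;0.0009 -0.005 0 0 0 0 0;0.0009 -0.005 0 0 0 0 0;0.0009 -0.005 0 0 0 0 0;0.0009 -0.005 0 0 0 0 0;0.0009 -0.005 0 0 0 0 0;0.0009 -0.005 0 0 0 0 0;0.0009 -0.005 0 0 0 0 0;0.0009 -0.005 0 0 0 0 0;0.0009 -0.005 0 0 0 0 0;0.0009 -0.005 0 0 0 0 0;0.0009 -0.005 0 0 0 0 0"
}}

```text
time_s: 16.35
eef_pos: [583.3, 186.4, 74.6]
ee_rot: [0.0, 0.641, 0.768, 0.0]
force: [1.9, 4.4, 0.3]
grip_width: -0.003
grip_force: 1.9
```

```bash
python3 t.py side pics/s1.png; python3 t.py
```

```text
tcp [54.84127412 65.75241197] F [2.66205106 3.99822537] [ 0.68099436 -0.29077407  0.0215886 ]
tcp [54.81638913 65.6650008 ] F [1.75865909 3.74609436] [ 0.65942374 -0.24856907  0.04429628]
```

Request:
{"op": "drive_tool", "data": {
  "commands": "0.0006 -0.003 0 0 0 0 0;0.0006 -0.003 0 0 0 0 0;0.0006 -0.003 0 0 0 0 0;0.0006 -0.003 0 0 0 0 0;0.0006 -0.003 0 0 0 0 0;0.0006 -0.003 0 0 0 0 0;0.0006 -0.003 0 0 0 0 0;0.0006 -0.003 0 0 0 0 0;0.0006 -0.003 0 0 0 0 0;0.0006 -0.003 0 0 0 0 0"
}}

```text
time_s: 17.23
eef_pos: [583.8, 183.6, 74.6]
ee_rot: [-0.0, 0.641, 0.768, 0.0]
force: [1.2, 5.5, 0.8]
grip_width: -0.003
grip_force: 2.7
```

```bash
python3 t.py
```

```text
tcp [54.83313301 62.87548141] F [2.19366847 5.18526889] [ 0.94021191 -0.30652691  0.05549977]
```

Force and torque have risen by about 1.4 N, so the tube is probably on the pad. Hold still and re-read.

Request:
{"op": "drive_tool", "data": {
  "commands": "0 0 0 0 0 0 0;0 0 0 0 0 0 0"
}}

```text
time_s: 17.4
eef_pos: [583.8, 183.6, 74.6]
ee_rot: [-0.0, 0.641, 0.768, 0.0]
force: [1.9, 5.4, -0.1]
grip_width: 0.001
grip_force: 2.3
```

```bash
python3 t.py; python3 - <<'E'
from h import *
p=capture("side"); a=p["pixels"][240:390,260:400]; cv2.imwrite("pics/s2.png",cv2.resize(a,(560,600),interpolation=cv2.INTER_CUBIC))
E
```

```text
tcp [54.81352652 62.84732065] F [2.83113889 4.96686109] [ 0.83319679 -0.28579986  0.04328423]
```

View pics/s2.png

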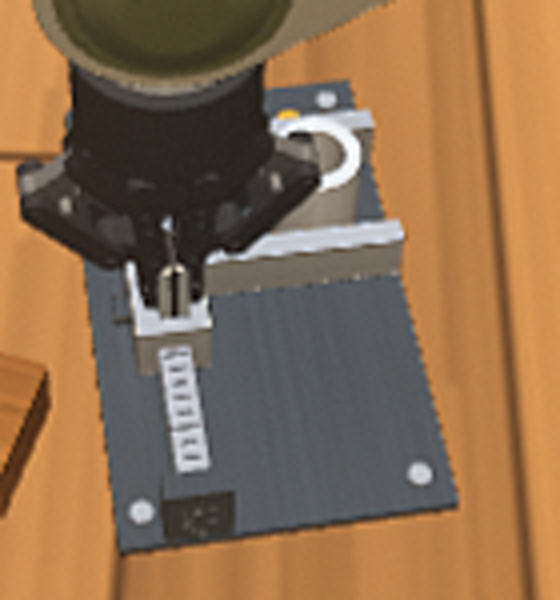

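The tube, ring at crop (318,150), stands upright between the blades, close to the fixed jaw. Continue in tiny steps.

Request:
{"op": "drive_tool", "data": {
  "commands": "0.0003 -0.0015 0 0 0 0 0;0.0003 -0.0015 0 0 0 0 0;0 0 0 0 0 0 0;0 0 0 0 0 0 0"
}}

```text
time_s: 17.78
eef_pos: [583.8, 183.4, 74.6]
ee_rot: [-0.0, 0.641, 0.768, 0.0]
force: [2.1, 5.3, 0.5]
grip_width: 0.0
grip_force: 2.7
```

```bash
cat > a.py <<'E'
from h import *
o=np.array([541,112.]); y=.178; M=np.array([[np.cos(y),np.sin(y)],[-np.sin(y),np.cos(y)]])
L=[]
for i in range(6):
    s=sense(); L.append([*(M@(s["eef_pos"][:2]-o)),*(M@s["force"][:2]),s["wrist_torque"][0],s["grip_force"]]); capture("side")
print(np.mean(L,0).round(2),np.std(L,0).round(2))
E
python3 a.py
```

```text
[54.83 62.72  2.92  5.29  0.94  2.74] [0.01 0.01 0.48 0.28 0.02 0.  ]
```

Request:
{"op": "drive_tool", "data": {
  "commands": "0.0003 -0.0015 0 0 0 0 0;0.0003 -0.0015 0 0 0 0 0;0 0 0 0 0 0 0;0 0 0 0 0 0 0"
}}

```text
time_s: 18.42
eef_pos: [583.9, 183.3, 74.6]
ee_rot: [-0.0, 0.641, 0.768, 0.0]
force: [1.7, 6.9, 0.5]
grip_width: 0.001
grip_force: 3.1
```

```bash
python3 a.py
```

```text
[54.83 62.55  2.71  6.13  1.04  3.1 ] [0.01 0.01 0.46 0.58 0.02 0.  ]
```

Request:
{"op": "drive_tool", "data": {
  "commands": "0.0003 -0.0015 0 0 0 0 0;0 0 0 0 0 0 0;0 0 0 0 0 0 0;0 0 0 0 0 0 0"
}}

```text
time_s: 19.05
eef_pos: [583.9, 183.2, 74.6]
ee_rot: [-0.0, 0.641, 0.768, 0.0]
force: [2.8, 7.8, 1.0]
grip_width: -0.003
grip_force: 3.3
```

```bash
python3 a.py
```

```text
[54.83 62.48  2.97  6.78  1.1   3.29] [0.01 0.01 0.62 0.5  0.04 0.  ]
```

The squeeze is now about 3 N (6.2–6.8 N total, less about 3.5 N of friction). Back off gently, then lift.

Request:
{"op": "drive_tool", "data": {
  "commands": "-0.0002 0.001 0 0 0 0 0;-0.0004 0.002 0 0 0 0 0;-0.0004 0.002 0 0 0 0 0;-0.0009 0.005 0 0 0 0 0;-0.0018 0.01 0 0 0 0 0;-0.005 0.03 0 0 0 0 0;-0.009 0.05 0 0 0 0 0;0 0 0 0 0 0 0;0 0 0.1 0 0 0 0;0 0 0.2 0 0 0 0;0 0 0.3 0 0 0 0;0 0 0.3 0 0 0 0;0 0 0.2 0 0 0 0;-0.1 0.2 0 0 0 0 0;-0.1 0.2 0 0 0 0 0;-0.1 0.2 0 0 0 0 0;-0.1 0.2 0 0 0 0 0;-0.1 0.1 0 0 0 0 0;0 0 0 0 0 0 0;0 0 0 0 0 0 0"
}}

```text
time_s: 21.02
eef_pos: [532.1, 282.6, 185.1]
ee_rot: [0.0, 0.641, 0.768, 0.0]
force: [-0.5, 0.8, -1.0]
grip_width: 0.0
grip_force: 0.0
```

```bash
python3 - <<'E'
from h import *
s=sense(); print(s["eef_pos"],s["force"]); p=capture("wrist"); t=capture("top"); 
a=cv2.resize(t["pixels"][190:290,210:330],(576,480),interpolation=cv2.INTER_CUBIC); b=cv2.resize(p["pixels"],(0,0),fx=.35,fy=.35)
c=np.zeros((480,800,3),np.uint8); c[:,:576]=a; c[:168,576:]=b; 
d=capture("side"); e=cv2.resize(d["pixels"][250:390,265:390],(224,251),interpolation=cv2.INTER_CUBIC); c[200:451,576:]=e
cv2.imwrite("pics/e.png",c)
E
```

```text
[532.07363569 282.64636895 185.06831955] [-0.54965083  0.76381541 -0.99797697]
```

View pics/e.png

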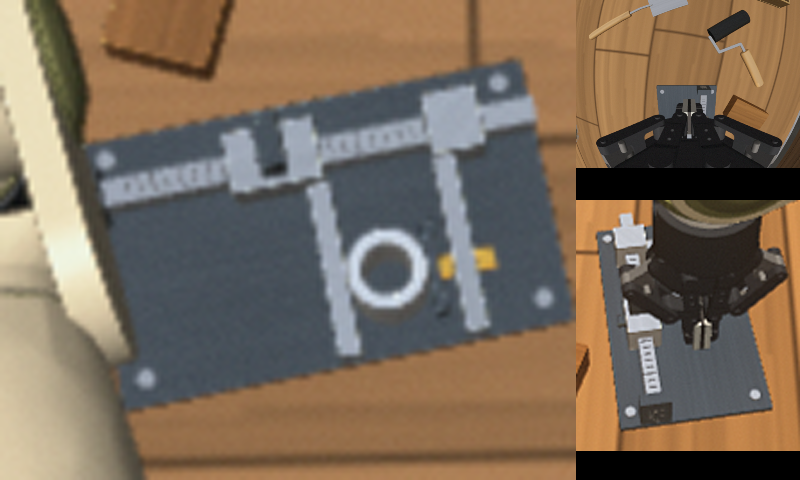

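The top view shows the tube ring at crop (388,269) touching the moving blade, with the pad between it and the fixed blade. I'll take a last look at the pad side from the -y side.

Request:
{"op": "drive_tool", "data": {
  "commands": "0 -0.1 0.1 0 0 0 0;0 -0.25 0 0 0 0 0;0 -0.25 0 0 0 0 0;0 -0.25 0 0 0 0 0;0 -0.25 0 0 0 0 0;0 -0.25 0 0 0 0 0;0 -0.25 0 0 0 0 0;0 -0.25 0 0 0 0 0;0 -0.25 0 0 0 0 0;0 -0.25 0 0 0 0 0;0 -0.25 0 0 0 0 0;0 -0.25 0 0 0 0 0;0 -0.2 0 0 0 0 0;0 -0.1 0 0 0 0 0;0 0 0 0 0 0 0;0 0 0 0 0 0 0"
}}

```text
time_s: 22.5
eef_pos: [532.2, -32.5, 194.9]
ee_rot: [0.0, 0.641, 0.767, 0.0]
force: [0.2, -0.4, 0.1]
grip_width: 0.0
grip_force: 0.0
```

```bash
python3 - <<'E'
from h import *
s=sense(); p=capture("wrist"); print(s["eef_pos"])
o=np.array([541,112.]); y=.178; M=np.array([[np.cos(y),np.sin(y)],[-np.sin(y),np.cos(y)]])
u,v=proj(p,[*(M.T@np.array([-20,-5])+o),45],s).astype(int); print(u,v)
x0=max(0,min(440,u-100)); y0=max(0,min(330,v-75))
cv2.imwrite("pics/w6.png",cv2.resize(p["pixels"][y0:y0+150,x0:x0+200],(800,600),interpolation=cv2.INTER_CUBIC))
E
```

```text
[532.17299494 -32.49454464 194.92606058]
339 50
```

View pics/w6.png

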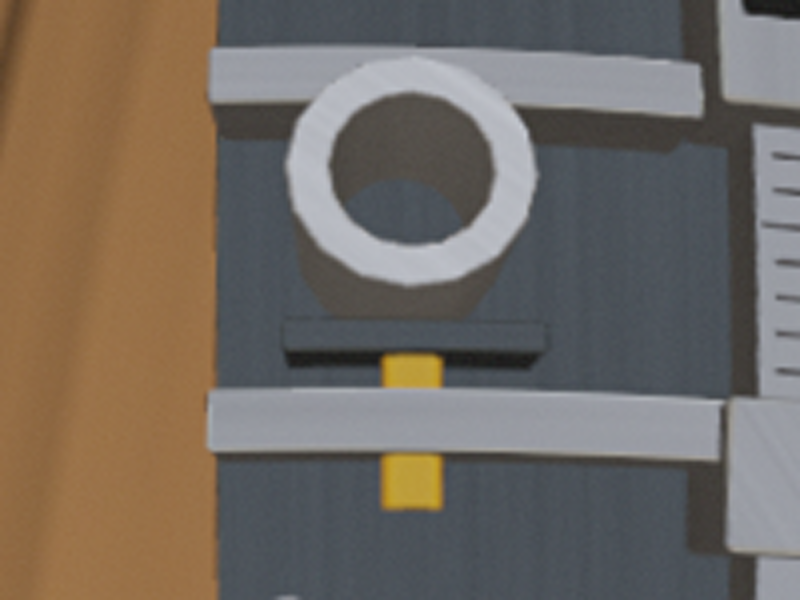

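The tube, ring at crop (412,170), runs straight down to the pad's face edge (row 318) with no gap. The moving blade is against its other side and it stands upright. Hand in.

```bash
python3 -c "
from rig import finish_job
print(finish_job())"
```

```text
the job is handed in; nothing more can be done
None
```

I stood the tube upright between the caliper's jaws, let go of it, and closed the moving jaw on it with about 3 N (estimated from the wrist force) against the fixed pad. The job is handed in; no verdict came back.

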